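# Shut the tea caddy's door and do up its wing thumbscrew

### The arm

A 6-joint arm with a two-finger parallel gripper is mounted at the origin on the work surface. World frame = base frame: x ahead of the robot, y to its left, z up, the work surface at z = 0. Lengths are in m, angles in degrees, forces in N, time in s.
With the tool pointing down it reaches from about 0.35 to 0.975 m from the base axis. Payload 7.1 kg.
Tool frame: the origin (TCP) lies between the finger pads; the fingertips stand 19 mm ahead of it and the grasp point (between the pads) is the TCP (tips_ahead is the z of the fingertips in the tool frame, in m); z points along the fingers, y is the line along which they close (so a half turn about z gives the same grasp; the last joint's range is limited). The gripper opens to 88 mm and grips with 3 to 60 N. Pads are 20 mm wide; open, the fingers measure 115 mm over their backs; the gripper's body (75 mm by 178 mm) begins 61 mm behind the grasp point.
Start: joints at [62.853, 24.242, 93.386, -0, 62.372, -1.089], TCP at [0.275, 0.561, 0.242] pointing down, gripper open.
Joint ranges: [-172.04, 172.04], [-51.8, 120.97], [4.93, 147.93], [-75.15, 255.16], [6.16, 154.13], [-145.62, 145.62]. Speed limits (degrees/s): [136.94, 136.94, 172.46, 180, 180, 180].

### API

Orientations are given as [roll, pitch, yaw] about the fixed x, y, z axes, in that order (R = Rz(yaw) Ry(pitch) Rx(roll)).
In Python, from station import * gives the robot as it stands. The module is installed in compiled form; this text tells all that it offers.
- The arm moves only by the shell command python3 -m pendant 'ROWS' [OPENING] [FORCE]. ROWS is JSON, one flat list of numbers, 4 for each row, row after row: the shift along the tool's x, y, z in mm, then the turn about the tool's z in rad. In form: [dx, dy, dz, roll, dx, dy, dz, roll, ...]. A call has exactly 10 rows; each row is the pose to reach, as a shift and turn from the pose commanded when the call began, along the tool's axes at that moment; what a row does not reach only later rows make up. A row lasts 1/8 s, in which the tool goes at most 62.5 mm and 10.7 degrees, less where a joint would pass 70% of its speed; a pose out of reach is approached as far as the arm can. A call with a gripper value outside its range is refused whole. OPENING is the finger opening in mm, from 0 to 87.8, set as the call begins (- or left out, the last holds). The fingers move at their own pace and stop on an object; FORCE is the grip in N (left out, the last holds). Time passes only in rows, so rows that repeat a pose let the fingers close, or fill a call up. It gives the time, the measured TCP pose, the force, the opening and the grip force at its end, in the units of the state.
- read_state(): the state, without advancing time (a new reading comes with each control period).
- capture(name): name is "scene" or "top" or "wrist"; returns a dict with "frame" (384x512x3 uint8, blue, green, red), "depth" (384x512 float32, m along the optical axis (not along the pixel's ray), 0 where there is no reading), "fx", "fy", "cx", "cy" (pixels), "distortion" ([k1, k2, p1, p2, k3] as OpenCV has them; the pictures are not rectified), "position" and "orientation" of the camera in the world. Camera axes: x right, y down, z forward; pixel columns grow to the right and rows downward; lengths in m; the calibration is good to about 2 mm. A picture is of the moment at which its call begins.
- sign_off(): hands the job in; it is judged then, once.
Trained networks look in a picture, given as the dict that the camera call returned (one of the last four; its "shot" number tells which), for a name from the list of things; names that differ only in an ending like _2 or _b are one class to them, and where a whole thing is asked for, a point or a joint stands for the part that bears it (a point fixed in the world has none). Each returns a list of dicts, best first, with "score" (0 to 1); they miss things now and then, are a little off and sometimes report something else, mostly with a low value. They report only what shows in the picture. A call takes as long as a camera call. They do not tell look-alikes from the thing itself.
- search_frame(thing, picture): "position" ([x, y, z] in m, in world coordinates, good to about 4 mm: the middle of the surface that is visible of it).
- regions_of(thing, picture): "region" (384x512 bool, what is visible of it).
- mark_of(thing, picture): "position" ([x, y, z] in m, in world coordinates, good to about 4 mm: a listed point, or the origin of a listed thing).
The state is a dict: "clock": time; "joint_positions": joint angles; "qd": joint speeds; "joint_torque": joint torques, N m; "tcp_pos": TCP position; "orientation": TCP orientation; "force": force on the tool from outside, world axes, zero at the start; "torque": the same for the moment, N m; "opening": finger opening in m; "grasp_force": force on a finger pad.
Only numpy, scipy, OpenCV 4.12 (cv2) and the standard library are available. Lean on these libraries where they do the work, as an engineer would, in place of code of your own. Each camera call takes 0.05 s, during which the arm holds its last target. There are 200 camera calls.

### The job

With the fingertips, push the aluminium caddy's swing door fully shut, then tighten the wing thumbscrew on the caddy's top over the door's slotted tab: turn it clockwise (seen from above) with repeated fingertip strokes against its wings until it comes to its stop. Only push: do not pinch the screw or the door, and leave the cups, tray, striker, jar and carrom men where they are. Finish clear of everything.

Things in the scene. Friction and masses are not known exactly. Their poses are not given: they have to be found in the camera images.
- caddy: Fixed aluminium box, 140 mm deep (x) by 180 mm wide (y) by 165 mm high; origin at the centre of its underside. Its open front looks along its own -x, roughly to the robot, and is closed by the door; z is up.
- bow_handle (a point): Middle of the fixed bow handle of 8 mm rod on the caddy, 42 mm behind the screw's axis; caddy frame (7, -15, 199) mm. It runs along the caddy's y from -80 to +50 mm, its top 38 mm above the caddy's top. A fingertip does not fit between screw and bow: work the screw from its front and sides.
- door (a joint): Swing door, rad: 0 = shut (a hard stop), grows as it opens towards the robot (starts 0.6 to 1.1). Panel 176 mm wide, 8 mm thick (outer face 8 mm out from the hinge axis), from 10 to 164 mm above the table, hinged on a vertical axis at the caddy's front edge on its +y side. Friction of about 0.1 N m keeps it where it is left; no catch. It is shut by pushing on its outer face.
- hinge_top (a point): Point on the door's hinge axis at the height of the caddy's top (165 mm); in the caddy's frame (-70, 88, 165) mm.
- door_edge (a point): Upper corner of the door's free vertical edge, on its outer face, 176 mm from the hinge axis along the door; moves with the door. From the top edge a 3 mm thick slotted tab reaches over the caddy's top and, when shut, round the screw's stud.
- thumbscrew (a joint): Rotation of the wing thumbscrew, rad: grows as it is turned clockwise seen from above (tightening); 5.8 is the hard stop where it is tight; it starts between 0 and 1.6. Friction of about 0.05 N m (2 N at a wing) keeps it where it is left; it does not rise or sink noticeably as it turns.
- screw_axis (a point): Point on the screw's vertical axis at mid-height of the wings, 190 mm above the table and 25 mm above the caddy's top; in the caddy's frame (-35, -50, 190) mm, near the front at the -y side.
- wing_tip (a point): Outer end of one of the screw's two wings, at mid-height, 34 mm from the axis; the other wing is directly opposite. Steel wings, upright, 6 mm thick, spanning 68 mm, from 179 to 206 mm above the table, on a hub 26 mm across at its foot (up to 177 mm) and 20 mm above. Below the wings are 12 mm free above the door's tab (top at 167 mm).
- tray: Blue melamine tea tray, 340 x 240 x 18 mm, loose, to be left alone; origin under its centre.
- cup_a: White cup, 72 mm across, 65 mm high, on the tray; leave alone. Origin under its centre.
- cup_b: White cup like cup_a, on the tray; leave alone.
- cup_c: White cup like cup_a, on the table close to the caddy's -y side; leave alone.
- striker: Cream carrom striker, disc 41 mm across, 8 mm thick, lying on the caddy's top behind the bow handle; leave alone. Origin under its centre.
- powder_jar: Closed powder jar, 72 mm across, 100 mm high; leave alone. Origin under its centre.
- man_a: Carrom man, disc 32 mm across, 8 mm thick, on the table before the caddy; leave alone.
- man_b: Another carrom man like man_a; leave alone.
Not all that is in view belongs to the job. Of the things like the caddy, leave any that is pink; of the rest the larger one is meant.

How it is judged:
By the outcome, as a careful person would: the job done as asked, in the order asked, and still so for the second after the job is handed in, with the robot touching nothing.
It also fails if it takes over 64 s, if anything falls off the work surface, if the arm or the gripper's body presses on something with over 40 N, if the wrist force passes 120 N, or if a joint passes its speed limit or range.

## Working session

There is one attempt and no reset: what is moved stays moved. The work goes in short steps, Python scripts to look and compute and a shell command to move; the robot and the scene stay as the last step left them, time stands still between calls to the robot, and variables do not carry over. Pictures are saved under pics/ and viewed, at most 10 in all, crops included, and the job is handed in when it is done.

```bash
mkdir -p pics; cat > h.py <<'E'
from station import *
import numpy as np, cv2
def P(p): return np.round(np.array(p)*1000).astype(int).tolist()
E
python3 - <<'E'
from h import *
s=read_state(); print({k:np.round(v,3).tolist() for k,v in s.items()})
a=capture("scene"); b=capture("top")
cv2.imwrite("pics/a.png",np.hstack([a["frame"],b["frame"]])[:, :].copy() if 0 else cv2.resize(np.vstack([a["frame"],b["frame"]]),None,fx=.78,fy=.78))
for n,c in(("scene",a),("top",b)):
    print(n,P(c["position"]),np.round(c["orientation"],2))
    for t in ["caddy","screw_axis","wing_tip","hinge_top","door_edge","bow_handle","cup_a","powder_jar","striker","man_a","tray"]:
        print(t,[(P(d["position"]),round(d["score"],2)) for d in mark_of(t,c)[:5]])
E
```

```text
{'clock': 0.0, 'joint_positions': [62.851, 24.283, 93.43, -0.001, 62.372, -1.089], 'qd': [0.017, 0.015, -0.003, -0.105, -0.087, -0.049], 'joint_torque': [0.001, -54.462, -27.368, 0.064, 0.023, -0.0], 'tcp_pos': [0.274, 0.561, 0.241], 'orientation': [-179.915, -0.0, 153.941], 'force': [0.256, 0.414, 0.676], 'torque': [-0.002, -0.002, -0.003], 'grasp_force': 0.0, 'opening': 0.088}
scene [1551, -305, 1021] [-128.92   -0.86   73.67]
caddy [([638, -255, 0], 0.82), ([624, 81, 0], 0.69), ([330, -216, 0], 0.55)]
screw_axis [([595, 26, 185], 0.97), ([300, -266, 193], 0.75), ([658, 129, 163], 0.69), ([613, -292, 138], 0.56)]
wing_tip [([603, -8, 189], 0.68), ([330, -263, 192], 0.61), ([637, -287, 138], 0.39)]
hinge_top [([584, -187, 118], 0.74), ([541, 152, 164], 0.66), ([264, -128, 159], 0.61)]
door_edge [([421, 29, 161], 0.83), ([255, -300, 164], 0.59), ([583, -318, 120], 0.44)]
bow_handle [([629, 65, 196], 0.9), ([339, -231, 200], 0.78), ([642, -259, 147], 0.65), ([596, 26, 187], 0.47)]
cup_a [([470, 457, 4], 0.87), ([681, -74, 3], 0.86), ([595, 524, 4], 0.59)]
powder_jar [([518, -431, 0], 
[... 261 characters left out ...]
([599, 27, 187], 0.85), ([603, -5, 187], 0.69), ([616, -289, 140], 0.68)]
wing_tip [([640, -289, 139], 0.65), ([331, -267, 190], 0.55), ([603, -3, 190], 0.49)]
hinge_top [([539, 158, 165], 0.95), ([263, -128, 168], 0.9), ([596, 24, 188], 0.73), ([587, -184, 121], 0.72), ([683, -71, -1], 0.15)]
door_edge [([418, 32, 158], 0.88), ([257, -306, 169], 0.57), ([582, -318, 121], 0.56)]
bow_handle [([630, 65, 199], 0.84), ([644, -262, 144], 0.82), ([341, -227, 204], 0.57)]
cup_a [([470, 457, 3], 0.94), ([598, 521, 7], 0.77), ([686, -73, -1], 0.64)]
powder_jar [([520, -433, -1], 0.75)]
striker [([652, 132, 167], 0.43), ([598, 521, 7], 0.37)]
man_a [([493, 233, 1], 0.55)]
tray [([513, 489, -1], 0.78)]
```

View pics/a.png

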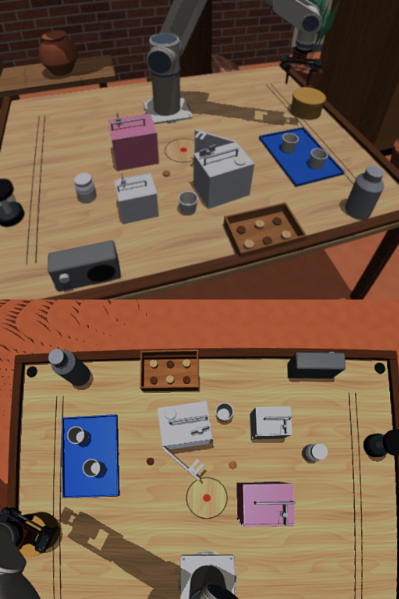

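The candidates in the lower (top-view) half of the montage are the pink caddy at (266,503), which is excluded, the small grey one at (271,422), and the large grey one at (186,425). I choose the large grey one. It has its door open toward the robot, with cup_c at (224,412). I'll fit its pose and check it in a crop.

```bash
cat >> h.py <<'E'
from scipy.optimize import least_squares
from scipy.spatial.transform import Rotation as Ro
L={"screw_axis":(-35,-50,190),"hinge_top":(-70,88,165),"bow_handle":(7,-15,199)}
def near(t,c,g,r=30):
    return [np.array(d["position"])*1000 for d in mark_of(t,c) if np.hypot(*(np.array(d["position"])*1000-g)[:2])<r][:1]
def proj(c,p):
    R=Ro.from_euler("xyz",c["orientation"],degrees=True)
    rv=R.inv(); t=-rv.apply(c["position"])
    K=np.array([[c["fx"],0,c["cx"]],[0,c["fy"],c["cy"]],[0,0,1]])
    return cv2.projectPoints(np.array(p,float).reshape(-1,3)/1000,rv.as_rotvec(),t,K,np.array(c["distortion"]))[0][:,0]
def w(q,p): # caddy xy(mm)->world
    c,s=np.cos(q[2]),np.sin(q[2]); return np.array([q[0]+c*p[0]-s*p[1],q[1]+s*p[0]+c*p[1]])
E
python3 - <<'E'
from h import *
G={"screw_axis":(597,27,190),"hinge_top":(540,155,165),"bow_handle":(630,65,199)}
obs=[];E=[];W=[]
for k in range(3):
  for n in("top","scene"):
    c=capture(n)
    for t in L: obs+=[(t,o) for o in near(t,c,G[t],22)]
    E+=near("door_edge",c,(419,31,160)); W+=near("wing_tip",c,(603,-5,190))
    if k==2 and n=="top": top=c
r=least_squares(lambda q:np.concatenate([(w(q,L[t])-o[:2]) for t,o in obs]),[624,81,.17],loss="soft_l1")
q=r.x; print(q,np.degrees(q[2]),len(obs)); print(np.round(r.fun,1))
for t in L: print(t,w(q,L[t]),[o.round() for tt,o in obs if tt==t])
h=w(q,(-70,88)); e=np.mean(E,0)[:2]; d=e-h; print("edge",e,np.hypot(*d),"door",np.degrees(np.arctan2(d[1],d[0])-q[2])+90-2.6)
s=w(q,(-35,-50)); print([np.round(x) for x in W]); 
for x in W: print("wing ang rel caddy",np.degrees(np.arctan2(*(x[:2]-s)[::-1])-q[2]),np.hypot(*(x[:2]-s)))
im=top["frame"].copy()
for p in[(*s,190),(*h,165),(*w(q,(7,-15)),199),(*e,164)]+[(*w(q,(a,b)),165) for a in(-70,70) for b in(-90,90)]:
    u=proj(top,p)[0]; cv2.circle(im,tuple(int(v) for v in u.round()),2,(0,0,255),-1)
u=proj(top,(560,60,165))[0].astype(int); cv2.imwrite("pics/b.png",cv2.resize(im[u[1]-75:u[1]+75,u[0]-100:u[0]+100],None,fx=4,fy=4,interpolation=cv2.INTER_CUBIC)); print(u)
E
```

```text
[6.22942910e+02 7.89626513e+01 1.41450683e-01] 8.104527117336511 17
[-0.8 -0.8  2.1 -0.3 -0.8  1.4 -0.3  0.7  4.7 -1.3 -1.1 -0.9 -0.4 -4.3
  1.  -0.8  2.2  1.2 -0.9  1.8  4.1  2.3 -1.6  1.5  0.  -3.7  0.2 -0.9
 -2.3 -0.9 -1.1  6.2  5.6  0.5]
screw_axis [595.34144439  24.52774428] [array([596.,  25., 188.]), array([596.,  23., 186.]), array([596.,  25., 188.]), array([593.,  23., 186.]), array([597.,  23., 186.]), array([598.,  25., 188.])]
hinge_top [541.23584116 156.21519129] [array([542., 156., 160.]), array([542., 160., 165.]), array([542., 154., 163.]), array([541., 160., 166.]), array([542., 150., 165.])]
bow_handle [631.98768932  65.0993197 ] [array([630.,  65., 201.]), array([627.,  66., 196.]), array([631.,  66., 200.]), array([628.,  63., 200.]), array([632.,  66., 200.]), array([626.,  65., 197.])]
edge [419.51666667  29.13333333] 175.9697589324135 door -54.46975908802313
[array([601.,  -4., 189.]), array([600.,  -7., 190.]), array([604.,  -8., 188.]), array([607.,  -8., 191.]), array([603.,  -4., 192.]), array([606.,  -7., 191.])]
wing ang rel caddy -87.50255690726233 29.12493537823022
wing ang rel caddy -90.13020018414056 32.13851309668255
wing ang rel caddy -82.66107059716553 33.642448153096325
wing ang rel caddy -78.49717841686048 34.74229647880473
wing ang rel caddy -83.55022330584018 29.68018435293279
wing ang rel caddy -79.53278471775957 32.837750371371996
[243 180]
```

View pics/b.png

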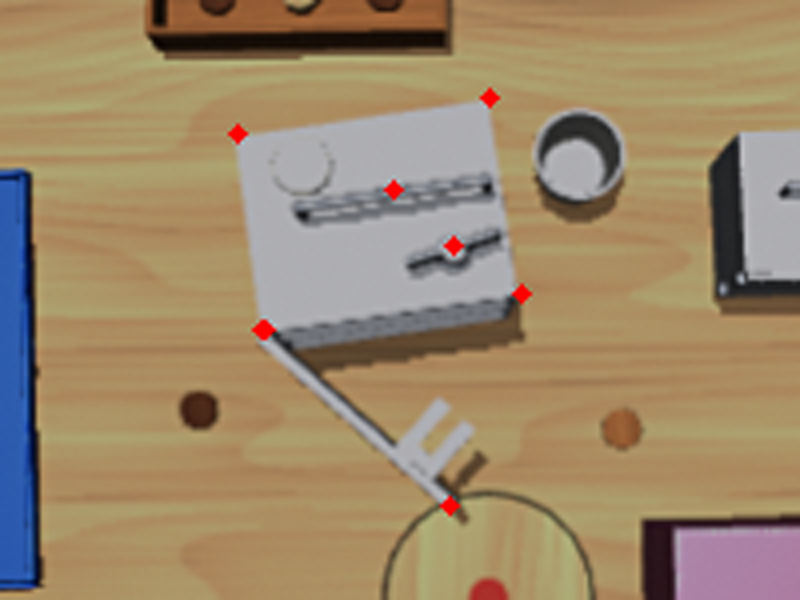

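The red marks sit right on the large grey caddy: screw at (453,246), hinge at (263,330), door edge at (450,506). The door is open about 54°. The right wing points about 11° behind the caddy's -y direction. Next I move above the standoff on the outer side of the door with the fingers closed.

```bash
python3 -m pendant '[-32,-34,0,0.12, -64,-68,0,0.24, -96,-102,0,0.36, -128,-136,0,0.48, -160,-170,0,0.6, -193,-204,0,0.72, -225,-238,0,0.84, -257,-272,0,0.976, -289,-306,0,0.976, -321,-338,0,0.976]' 0 10; cat > plan.py <<'E'
# tool shift (mm) from the current pose to given caddy-frame points
import sys; from h import *
q=np.array([622.9,79,.1415])
def shifts(pts):
    s=read_state(); R=Ro.from_euler("xyz",s["orientation"],degrees=True); p=s["tcp_pos"]
    print("yaw",s["orientation"],"tcp",P(p),"F",np.round(s["force"],1))
    for x in pts: print(np.round(x[:2]),np.round(R.inv().apply([*w(q,x[:2]),x[2]]-np.array(p)*1000),1))
E
python3 - <<'E'
from plan import *
pts=[(-202,66,159)]
for a in (54.5,48,40,32,24,16,8,0,-1):
    t=np.radians(a); d=np.array([-np.sin(t),-np.cos(t)]); n=np.array([-np.cos(t),np.sin(t)])
    f=np.array([-70,88])+125*d+(8+13.5*np.cos(t)+10*abs(np.sin(t)))*n; pts.append((*f,159))
shifts(pts)
E
```

```text
clock: 4.25
tcp_pos: [0.4148, 0.1154, 0.242]
orientation: [180.0, -0.0, 98.0]
force: [0.3, 0.6, -0.5]
opening: 0.0009
grasp_force: 0.0
yaw [ 1.79953327e+02 -4.73502685e-03  9.80192354e+01] tcp [415, 115, 242] F [ 0.3  0.6 -0.5]
[-202   66] [ 0.6 -1.2 83. ]
[-186.   35.] [-30.4  15.2  83. ]
[-179.   23.] [-42.8  21.6  83. ]
[-169.    8.] [-57.1  31.6  83. ]
[-157.   -5.] [-70.2  43.7  83. ]
[-143.  -16.] [-81.5  57.8  83. ]
[-127.  -26.] [-90.9  73.7  83. ]
[-110.  -33.] [-97.8  91.   83. ]
[-92. -37.] [-102.2  109.5   83.1]
[-89. -37.] [-102.5  111.5   83.1]
```

```bash
python3 -m pendant '[0,0,42,0, 0,0,83,0, -15,7,83,0, -30,15,83,0, -37,18,83,0, -43,22,83,0, -50,26,83,0, -57,32,83,0, -64,38,83,0, -70,44,83,0]'
python3 -m pendant '[-6,7,0,0, -11,14,0,0, -16,22,0,0, -21,30,0,0, -25,39,0,0, -28,47,0,0, -30,56,0,0, -31,62,0,0, -32,66,0,0, -32,66,0,0]'
python3 - <<'E'
from plan import *
shifts([(-92,-37,159),(-89,-37,159)])
c=capture("top"); print([P(d["position"]) for d in mark_of("door_edge",c)])
print("shut edge at",w(q,(-78,-88)))
E
```

```text
clock: 5.5
tcp_pos: [0.4682, 0.0533, 0.1586]
orientation: [-180.0, -0.0, 98.0]
force: [-0.3, 0.5, -0.3]
opening: 0.0001
grasp_force: 0.4
clock: 6.75
tcp_pos: [0.5379, 0.0312, 0.1587]
orientation: [180.0, 0.0, 98.0]
force: [0.9, -0.3, -0.7]
opening: 0.0007
grasp_force: 0.0
yaw [1.79976243e+02 7.56925637e-03 9.80246453e+01] tcp [538, 31, 159] F [ 0.9 -0.3 -0.7]
[-92 -37] [-1.6 -1.1 -0.3]
[-89 -37] [-1.6  1.9 -0.3]
[[581, -320, 124], [256, -302, 165], [654, 133, 163]]
shut edge at [558.09005446 -19.12069588]
```

```bash
python3 -m pendant '[0,1,0,0, 0,2,0,0, 0,2.5,0,0, 0,3,0,0, 0,3.5,0,0, 0,4,0,0, 0,4,0,0, 0,4,0,0, 0,4,0,0, 0,4,0,0]'
python3 - <<'E'
from plan import *
c=capture("top"); u=proj(c,(*w(q,(-70,-20)),165))[0].astype(int); cv2.imwrite("pics/c.png",cv2.resize(c["frame"][u[1]-60:u[1]+60,u[0]-80:u[0]+80],None,fx=5,fy=5,interpolation=cv2.INTER_CUBIC))
E
```

```text
clock: 8.1
tcp_pos: [0.5402, 0.0315, 0.1586]
orientation: [-179.8, -0.0, 98.0]
force: [-6.5, -0.6, 5.2]
opening: 0.0007
grasp_force: 3.3
```

View pics/c.png

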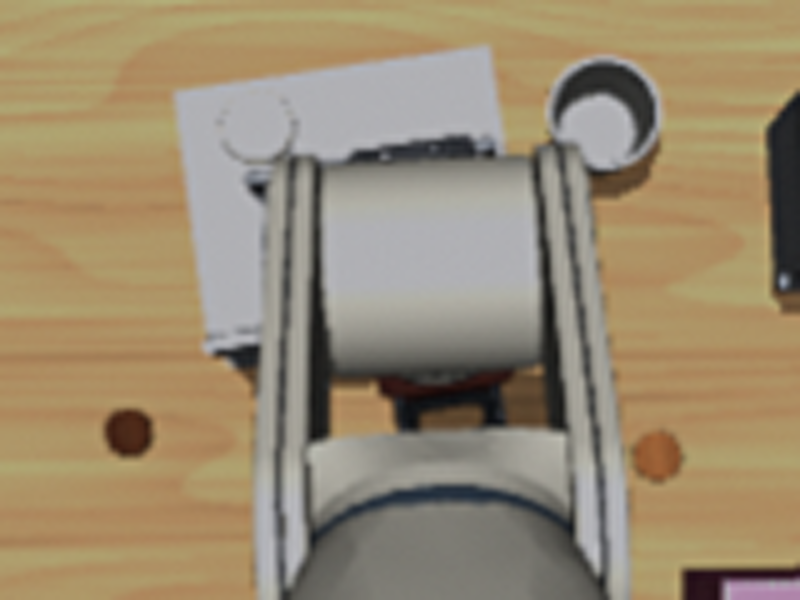

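The door has come up against its stop, with 6.5 N at the finger. I back off, rise to wing height and measure from there.

```bash
python3 -m pendant '[0,-10,0,0, 0,-20,0,0, 0,-20,-22,0, 0,-20,-44,0, 2,-14,-44,0, 4,-8,-44,0, 4,-8,-44,0, 4,-8,-44,0, 4,-8,-44,0, 4,-8,-44,0]'
python3 - <<'E'
from plan import *
def c(a,r=26,g=0):
    t=np.radians(a); d=np.array([np.cos(t),np.sin(t)]); m=np.array([np.sin(t),-np.cos(t)])
    return (*(np.array([-35,-50])+r*d-(3+g+13.5*abs(m[0])+10*abs(m[1]))*m),203)
print("stroke1"); shifts([c(a) for a in (101,95,85,75,65,55,45,40,35)])
print("stroke2"); shifts([c(-140,26,8)]+[c(a) for a in range(-140,-330,-10)])
k=capture("wrist"); cv2.imwrite("pics/d.png",k["frame"])
k2=capture("scene"); u=proj(k2,(*w(q,(-50,-20)),165))[0].astype(int); cv2.imwrite("pics/e.png",cv2.resize(k2["frame"][u[1]-60:u[1]+60,u[0]-80:u[0]+80],None,fx=5,fy=5,interpolation=cv2.INTER_CUBIC))
E
```

```text
clock: 9.4
tcp_pos: [0.5329, 0.0345, 0.2025]
orientation: [-180.0, -0.0, 98.0]
force: [0.2, -0.8, -0.2]
opening: 0.0007
grasp_force: 0.0
stroke1
yaw [-1.79980633e+02 -7.82066112e-04  9.80193769e+01] tcp [533, 35, 203] F [ 0.2 -0.8 -0.2]
[-58. -28.] [ 3.5 37.6 -0.5]
[-55. -26.] [ 5.8 40.8 -0.5]
[-50. -23.] [ 8.8 45.4 -0.5]
[-46. -20.] [11.4 49.1 -0.5]
[-42. -18.] [13.2 53.7 -0.5]
[-36. -17.] [14.1 59.1 -0.5]
[-30. -18.] [13.7 64.9 -0.5]
[-28. -18.] [13.  67.8 -0.5]
[-25. -20.] [11.9 70.8 -0.5]
stroke2
yaw [-1.79980633e+02 -7.82066112e-04  9.80193769e+01] tcp [533, 35, 203] F [ 0.2 -0.8 -0.2]
[-37. -88.] [-56.2  58.1  -0.5]
[-42. -82.] [-50.1  53.   -0.5]
[-48. -79.] [-47.5  47.1  -0.5]
[-54. -75.] [-43.5  41.8  -0.5]
[-58. -69.] [-38.1  37.5  -0.5]
[-61. -63.] [-31.6  34.4  -0.5]
[-63. -60.] [-29.   32.2  -0.5]
[-65. -57.] [-25.7  30.2  -0.5]
[-67. -53.] [-21.5  28.7  -0.5]
[-67. -48.] [-16.7  28.1  -0.5]
[-67. -43.] [-11.4  28.5  -0.5]
[-65. -37.] [-5.9 30.3 -0.5]
[-62. -32.] [-0.7 33.5 -0.5]
[-57. -28.] [ 3.9 38.1 -0.5]
[-52. -24.] [ 7.4 43.9 -0.5]
[-48. -21.] [10.2 47.1 -0.5]
[-44. -19.] [12.4 51.3 -0.5]
[-39. -18.] [13.8 56.3 -0.5]
[-33. -17.] [14.1 61.9 -0.5]
[-28. -18.] [13.  67.8 -0.5]
```

View pics/e.png

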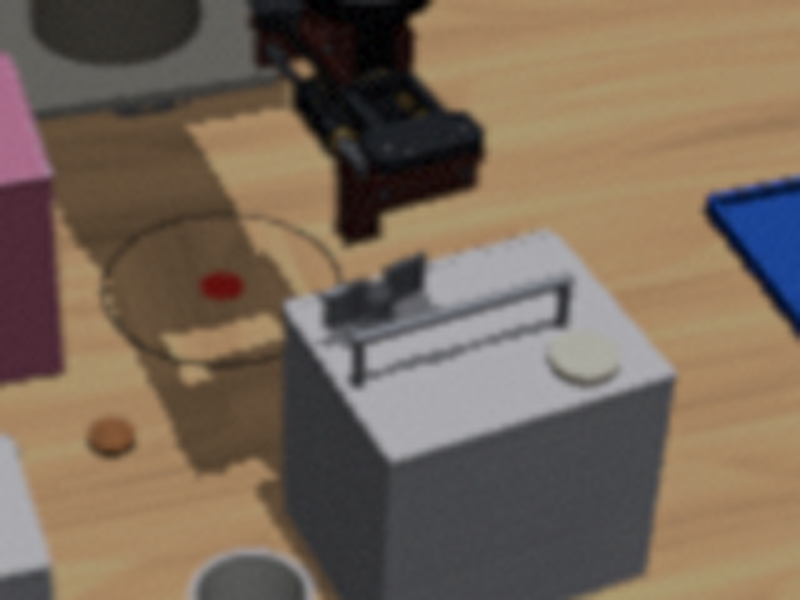

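View pics/d.png

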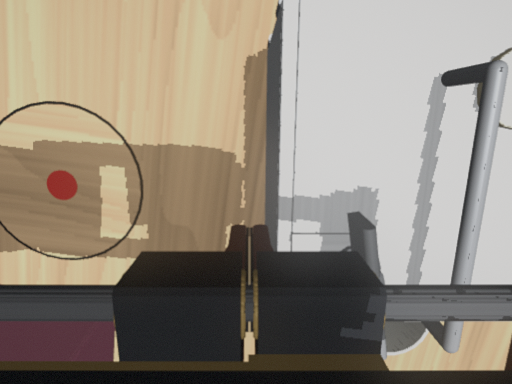

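The scene crop shows the door shut, flush with the caddy's front, and the tab in under the screw around (340,330). The striker at (585,355) is untouched. In the wrist view the left wing's end is at (363,225) and the finger stands in front of it at (250,240). Stroke 1 pushes the +y wing backwards.

```bash
python3 -m pendant '[2,18,0,0, 3,34,0,0, 6,41,0,0, 9,46,0,0, 11,50,0,0, 13,54,0,0, 14,59,0,0, 14,65,0,0, 13,68,0,0, 12,71,0,0]'
python3 -m pendant '[5,-4,0,0, 10,-8,0,0, 8,-8,-25,0, 0,-8,-50,0, -20,-10,-50,0, -40,-12,-50,0, -60,-13,-50,0, -68,-13,-50,0, -68,-13,-50,0, -68,-13,-50,0]'
python3 - <<'E'
from plan import *
shifts([(-37,-88,203)])
k=capture("scene"); u=proj(k,(*w(q,(-35,-50)),190))[0].astype(int); cv2.imwrite("pics/f.png",cv2.resize(k["frame"][u[1]-45:u[1]+45,u[0]-60:u[0]+60],None,fx=6,fy=6,interpolation=cv2.INTER_CUBIC))
k=capture("scene"); s=w(q,(-35,-50))
for n in("scene","top"):
  k=capture(n)
  for x in mark_of("wing_tip",k):
    x=np.array(x["position"])*1000
    if np.hypot(*(x[:2]-s))<50: print(n,x.round(),np.degrees(np.arctan2(*(x[:2]-s)[::-1])-q[2]))
E
```

```text
clock: 10.75
tcp_pos: [0.6021, 0.0564, 0.2028]
orientation: [180.0, -0.0, 98.0]
force: [-2.4, 0.1, -0.5]
opening: 0.0005
grasp_force: 0.9
clock: 12.0
tcp_pos: [0.5982, -0.0126, 0.2524]
orientation: [-180.0, -0.0, 98.0]
force: [0.5, -0.7, -0.4]
opening: 0.0003
grasp_force: 0.0
yaw [-1.79980211e+02 -1.36674488e-02  9.80195739e+01] tcp [598, -13, 252] F [ 0.5 -0.7 -0.4]
[-37 -88] [-0.8  0.3 49.4]
scene [566.   4. 189.] -152.9389174052279
top [566.   5. 186.] -153.47228766798276
```

View pics/f.png

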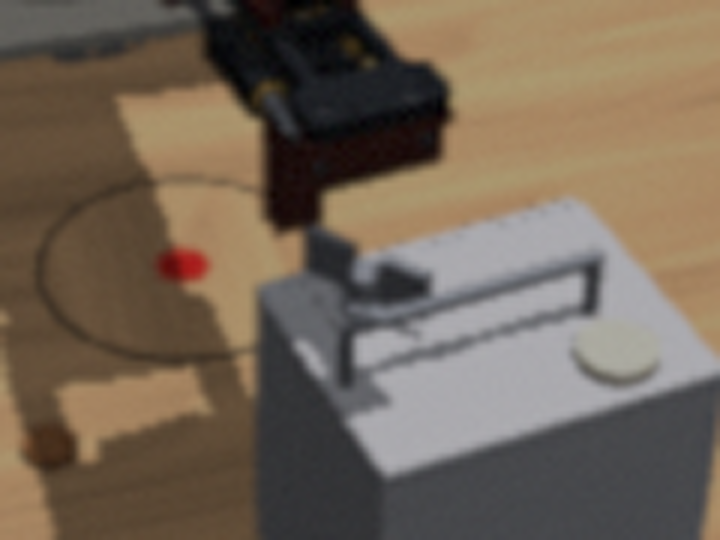

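The net puts the front wing at -153°, so stroke 1 turned the screw about 75°. The picture agrees, showing the front wing's end at (330,255). Stroke 2 drops in beside that wing and sweeps it around the front.

```bash
python3 -m pendant '[0,0,25,0, 0,0,49,0, 6,-8,49,0, 13,-16,49,0, 19,-21,49,0, 25,-24,49,0, 27,-26,49,0, 31,-28,49,0, 35,-29,49,0, 40,-30,49,0]'
python3 -m pendant '[5,0,0,0, 11,2,0,0, 16,5,0,0, 20,10,0,0, 24,16,0,0, 27,19,0,0, 29,23,0,0, 30,28,0,0, 30,34,0,0, 28,42,0,0]'
python3 -m pendant '[5,-4,0,0, 10,-8,0,0, 8,-8,-25,0, 0,-8,-50,0, -20,-10,-50,0, -40,-12,-50,0, -60,-13,-50,0, -68,-13,-50,0, -68,-13,-50,0, -68,-13,-50,0]'
cat > look.py <<'E'
from plan import *
shifts([(-37,-88,203)])
s=w(q,(-35,-50))
for n in("scene","top","scene"):
  k=capture(n)
  for x in mark_of("wing_tip",k):
    x=np.array(x["position"])*1000
    if np.hypot(*(x[:2]-s))<50: print(n,x.round(),np.degrees(np.arctan2(*(x[:2]-s)[::-1])-q[2]))
E
python3 look.py
```

```text
clock: 13.55
tcp_pos: [0.5625, 0.0228, 0.2034]
orientation: [-179.9, -0.0, 98.0]
force: [0.2, -3.1, 0.0]
opening: 0.0005
grasp_force: 1.0
clock: 14.8
tcp_pos: [0.6011, 0.0565, 0.2037]
orientation: [180.0, -0.0, 98.0]
force: [-2.2, 0.9, -0.1]
opening: 0.0006
grasp_force: 1.0
clock: 16.05
tcp_pos: [0.5973, -0.0127, 0.2535]
orientation: [-180.0, -0.0, 98.0]
force: [0.3, 0.3, -0.4]
opening: 0.0007
grasp_force: 0.0
yaw [-1.79983203e+02 -1.35385630e-02  9.80216254e+01] tcp [597, -13, 253] F [ 0.3  0.3 -0.4]
[-37 -88] [-0.8  1.3 50.5]
scene [620.  49. 188.] 36.8188509257647
top [620.  48. 191.] 35.02176886403942
scene [618.  47. 191.] 37.574917519964934
```

Total so far is about 4.4 rad with no stop force yet, only about 2–3 N of friction. Stroke 3 goes in shorter, force-checked pieces.

```bash
python3 -m pendant '[0,0,25,0, 0,1,50,0, 3,-4,50,0, 6,-8,50,0, 8,-11,50,0, 10,-13,50,0, 13,-16,50,0, 16,-18,50,0, 16,-18,50,0, 16,-18,50,0]'
python3 -m pendant '[1,-1,0,0, 2,-1.5,0,0, 3,-2,0,0, 4,-3,0,0, 5,-4,0,0, 6,-4.5,0,0, 7,-5,0,0, 8,-5.5,0,0, 8,-5.5,0,0, 8,-5.5,0,0]'; python3 look.py
```

```text
clock: 17.6
tcp_pos: [0.5813, -0.0024, 0.2051]
orientation: [179.5, 0.4, 98.1]
force: [13.0, -14.5, -5.2]
opening: 0.0003
grasp_force: 9.3
clock: 18.85
tcp_pos: [0.5805, -0.001, 0.2058]
orientation: [178.9, 1.0, 98.1]
force: [32.4, -41.6, -19.3]
opening: 0.0004
grasp_force: 26.0
yaw [178.85950561   0.97772845  98.12322592] tcp [580, -1, 206] F [ 32.4 -41.6 -19.3]
[-37 -88] [-14.8  16.2   3.4]
scene [623.  45. 189.] 28.441756726383858
scene [622.  46. 191.] 31.148011175102333
```

The motion stopped hard, and the ~53 N reaction lies along the wing's normal, so this is the screw's stop. I back out, lift clear, retreat and verify.

```bash
python3 -m pendant '[-4,3,0,0, -8,6,0,0, -14,12,0,0, -20,18,0,0, -24,23,0,0, -24,23,-30,0, -24,23,-60,0, -24,10,-90,0, -24,-30,-110,0, -24,-60,-120,0]'
python3 -m pendant '[0,-40,0,0, 0,-80,0,0, 0,-120,0,0, 0,-150,0,0, 0,-150,0,0, 0,-150,0,0, 0,-150,0,0, 0,-150,0,0, 0,-150,0,0, 0,-150,0,0]'
python3 look.py; python3 - <<'E'
from plan import *
o=[]
for n in("top","scene"):
    k=capture(n); u=proj(k,(*w(q,(-35,-20)),165))[0].astype(int); o.append(cv2.resize(k["frame"][u[1]-60:u[1]+60,u[0]-50:u[0]+50],None,fx=4,fy=4,interpolation=cv2.INTER_CUBIC))
cv2.imwrite("pics/g.png",np.hstack(o))
E
```

```text
clock: 20.4
tcp_pos: [0.5137, -0.0244, 0.3247]
orientation: [180.0, 0.0, 98.1]
force: [0.1, -0.1, 0.3]
opening: 0.0006
grasp_force: 0.0
clock: 21.65
tcp_pos: [0.3662, -0.0455, 0.3236]
orientation: [-180.0, -0.0, 98.0]
force: [0.5, -0.4, 0.3]
opening: 0.0004
grasp_force: 0.0
yaw [-1.79981705e+02 -6.73345449e-03  9.80266335e+01] tcp [366, -45, 324] F [ 0.5 -0.4  0.3]
[-37 -88] [ -0.7 234.7 120.5]
scene [621.  46. 190.] 31.813771089160387
top [618.  47. 189.] 37.31916591497169
scene [621.  50. 192.] 37.605507905324394
```

View pics/g.png

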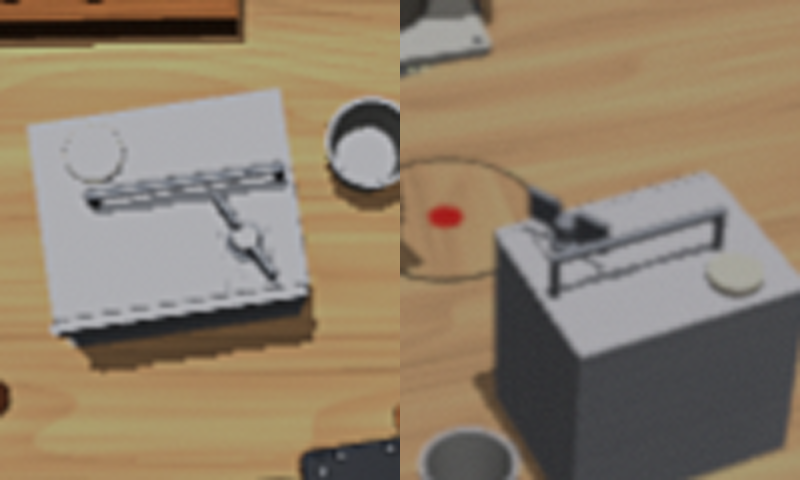

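The screw's wing now reads about -151° from the caddy's +x in the left view (tip at (272,277), hub at (243,238)). The door looks flush and the striker and cup are in place. The stop came almost exactly where stroke 2 ended, so I'll do one gentle re-check push to rule out any rebound.

```bash
python3 -m pendant '[0,60,0,0, 0,120,0,0, 0,180,0,0, 0,220,20,0, -1,235,50,0, -1,235,80,0, -1,235,119,0, 3,230,119,0, 6,227,119,0, 8,225,119,0]'
python3 -m pendant '[1,-1,0,0, 2,-2,0,0, 3,-3.5,0,0, 4,-5,0,0, 5,-6,0,0, 6,-7,0,0, 6,-7,0,0, 6,-7,0,0, 6,-7,0,0, 6,-7,0,0]'; python3 look.py
```

```text
clock: 23.3
tcp_pos: [0.5885, -0.006, 0.2066]
orientation: [179.8, 0.0, 98.0]
force: [0.6, -0.0, -1.1]
opening: 0.0007
grasp_force: 0.0
clock: 24.55
tcp_pos: [0.5821, -0.0025, 0.205]
orientation: [179.7, 0.2, 98.0]
force: [7.3, -6.0, -3.8]
opening: 0.0004
grasp_force: 4.7
yaw [1.79748877e+02 1.54834067e-01 9.80278254e+01] tcp [582, -3, 205] F [ 7.3 -6.  -3.8]
[-37 -88] [-13.   14.9   2.1]
scene [621.  48. 188.] 34.08858840309692
scene [622.  47. 190.] 31.32263714892862
```

The finger meets the stop at the same place (within about 1 mm), so the screw is tight. I press lightly once more and leave straight along the wing's normal.

```bash
python3 -m pendant '[1,-0.5,0,0, 2,-1,0,0, 2,-1,0,0, 0,0,0,0, -3,1.5,0,0, -6,3,0,0, -10,5,0,0, -14,7,0,0, -14,7,-40,0, -14,7,-80,0]'
python3 -m pendant '[0,-20,-20,0, 0,-70,-40,0, 0,-120,-40,0, 0,-170,-40,0, 0,-210,-40,0, 0,-210,-40,0, 0,-210,-40,0, 0,-210,-40,0, 0,-210,-40,0, 0,-210,-40,0]'
python3 look.py; python3 - <<'E'
from plan import *
k=capture("top"); k2=capture("scene")
for t in("cup_a","powder_jar","striker","man_a","tray"): print(t,[P(d["position"]) for c in(k,k2) for d in mark_of(t,c)])
cv2.imwrite("pics/h.png",cv2.resize(k["frame"][90:260,150:350],None,fx=4*.85,fy=4*.85,interpolation=cv2.INTER_CUBIC))
E
```

```text
clock: 26.1
tcp_pos: [0.5886, -0.0143, 0.2851]
orientation: [-179.9, -0.0, 98.0]
force: [0.5, -0.3, 1.0]
opening: 0.0005
grasp_force: 0.0
clock: 27.35
tcp_pos: [0.3813, -0.0433, 0.3245]
orientation: [-180.0, -0.0, 98.0]
force: [0.3, 0.1, 0.3]
opening: 0.0007
grasp_force: 0.0
yaw [-1.79969036e+02 -9.13155538e-03  9.80403837e+01] tcp [381, -43, 324] F [0.3 0.1 0.3]
[-37 -88] [ -0.7 219.5 121.4]
scene [623.  46. 189.] 30.44677634057554
top [618.  47. 190.] 35.5441110424349
cup_a [[466, 455, 3], [684, -72, 2], [596, 520, 2], [681, -74, 1], [596, 524, 4], [468, 456, 6]]
powder_jar [[523, -437, 2], [683, -70, 2], [519, -430, 0], [682, -74, 0]]
striker [[656, 133, 164], [656, 132, 164]]
man_a [[493, 231, 2], [472, -109, 3], [475, -106, 3], [624, 81, 3]]
tray [[515, 489, 0], [516, 486, -4]]
```

View pics/h.png

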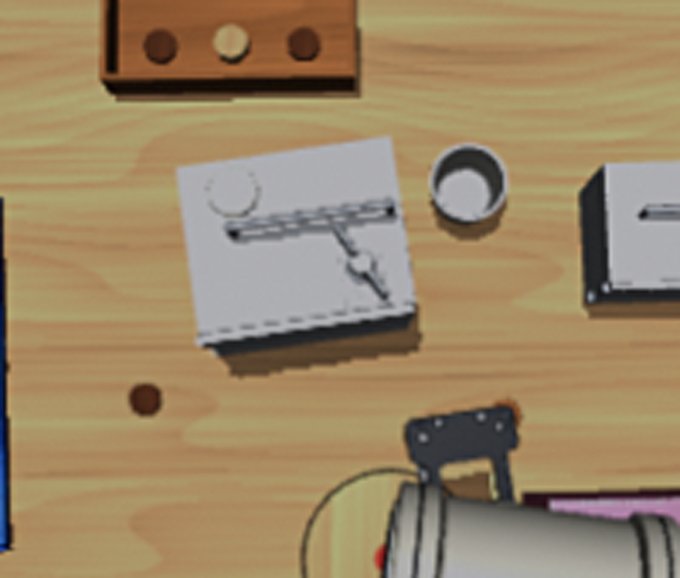

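The final view shows the door flush along the front from (200,340) to (415,312). The screw at (360,265) is at its stop, nothing else has moved, and the arm is clear. I hand it in.

```bash
python3 -c "from station import *; print(sign_off())"
```

```text
the job is handed in; nothing more can be done
None
```

The large grey caddy's door is shut against its stop, the wing screw is turned clockwise to its hard stop, the other objects are where they were, the arm is clear, and the job is handed in at about 28 s.

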